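# Load the leaning weld nest with battery cells

## Task

Load the three blue battery cells into the leaning aluminium weld nest, one in each pocket, copper stud up and all the way down to the pocket floor. Take them one at a time and let go of each only once its lower end is inside its pocket, never dropping it from above. Leave the red reject cell standing where it is, and do not disturb the safety glasses.

Things in the scene. Friction and masses are not known exactly. Their poses are not given: they have to be found in the camera images.
- fixture: dark steel base plate, 160 x 240 x 12 mm, fixed to the cart top, that carries the nest on red supports. Origin on the cart top; own z up, own y along the row of pockets, own -x is its front, roughly towards the robot
- nest: aluminium block 80 x 216 x 60 mm fixed on the base, with three open square pockets in a row along its y, 12 mm walls. Origin at the centre of its underside, 36 mm above the cart top; own z is the pocket axis, out of the mouths, leaning 25 degrees from vertical towards the fixture's front (-x); own y as the fixture's, own x across the row, rising away from the robot; mouths at z = 60 mm, pocket floors at z = 10 mm
- pocket0 (a point): centre of the floor of the -y end pocket of the leaning nest (50 mm below the pocket's mouth, measured along the pocket's axis); pockets are 56 mm square at 68 mm pitch. A loaded cell stands 45 mm out and leans on the front wall: room for fingers in front of and behind the row, but only 22 mm between neighbouring cells
- pocket1 (a point): centre of the floor of the middle pocket of the leaning nest (50 mm below the pocket's mouth, measured along the pocket's axis); pockets are 56 mm square at 68 mm pitch. A loaded cell stands 45 mm out and leans on the front wall: room for fingers in front of and behind the row, but only 22 mm between neighbouring cells
- pocket2 (a point): centre of the floor of the +y end pocket of the leaning nest (50 mm below the pocket's mouth, measured along the pocket's axis); pockets are 56 mm square at 68 mm pitch. A loaded cell stands 45 mm out and leans on the front wall: room for fingers in front of and behind the row, but only 22 mm between neighbouring cells
- cell0: good battery cell: upright cylinder 46 mm in diameter, 95 mm tall in all, about 0.40 kg, blue sleeve, steel top with a copper stud (18 mm across, the top 3 mm). Origin at the centre of its underside, own z axis along the cell towards the stud. Starts standing free on the cart top, at least 100 mm centre to centre from its neighbours
- cell1: good battery cell: upright cylinder 46 mm in diameter, 95 mm tall in all, about 0.40 kg, blue sleeve, steel top with a copper stud (18 mm across, the top 3 mm). Origin at the centre of its underside, own z axis along the cell towards the stud. Starts standing free on the cart top, at least 100 mm centre to centre from its neighbours
- cell2: good battery cell: upright cylinder 46 mm in diameter, 95 mm tall in all, about 0.40 kg, blue sleeve, steel top with a copper stud (18 mm across, the top 3 mm). Origin at the centre of its underside, own z axis along the cell towards the stud. Starts standing free on the cart top, at least 100 mm centre to centre from its neighbours
- reject: rejected cell, same size and mass as the good ones but red all over, standing among them on the cart top; origin at the centre of its underside. To be left alone
- glasses: green safety glasses, loose, about 145 mm wide and 46 mm high, on the cart top to the right of the cells; origin under the middle of the lenses. To be left alone
- weldhead: hand-held weld head, 330 mm long, resting on a red block, 130 mm high in all, fixed, left of the nest; origin under the red block
- stopbox: yellow emergency-stop box 85 x 85 mm, 86 mm high with its red button, fixed, left of the robot; origin at the centre of its underside
Mind the look-alikes: they are no part of the job. Leave any green look-alike of the cell0 alone. What is shaped like the cell2 but brown is not meant.

How it is judged:
By the outcome, as a careful person would: the job done as asked, in the order asked, and still so for the second after the job is handed in, with the robot touching nothing.
It also fails if it takes over 72 s, if anything falls off the work surface, if the arm or the gripper's body presses on something with over 40 N, if the wrist force passes 120 N, or if a joint passes its speed limit or range.

## Robot

A 7-joint arm with a two-finger parallel gripper is mounted at the origin on the work surface. World frame = base frame: x ahead of the robot, y to its left, z up, the work surface at z = 0. Lengths are in mm, angles in rad, forces in N, time in s.
With the tool pointing down it reaches from about 400 to 875 mm from the base axis. Payload 6.5 kg.
Tool frame: the origin (TCP) lies between the finger pads; the fingertips stand 11 mm ahead of it and the grasp point (between the pads) lies 8 mm behind it; z points along the fingers, y is the line along which they close (so a half turn about z gives the same grasp; the last joint's range is limited). The gripper opens to 88 mm and grips with 3 to 60 N. Pads are 18 mm wide; open, the fingers measure 123 mm over their backs; the gripper's body (75 mm by 187 mm) begins 45 mm behind the grasp point.
Start: joints at [1.068, 0.536, -0.004, 1.538, 0.003, 1.067, -0.071], TCP at [274.973, -588.965, 249.716] pointing down, gripper open.
Joint ranges: [-2.7, 2.7], [-0.37, 2.16], [-1.27, 1.26], [0.24, 2.4], [-1.31, 4.45], [0.19, 1.91], [-2.76, 2.76]. Speed limits (rad/s): [2.39, 2.39, 3.14, 3.14, 3.14, 3.14, 3.14].

## Interface

Orientations are given as a unit quaternion [x, y, z, w].
In Python, from plant import r gives the robot as it stands. The module is installed in compiled form; this text tells all that it offers.
- The arm moves only by the shell command python3 -m handwheel 'ROWS'. ROWS is JSON, a list that holds one entry, the list of rows, each a list of 7 numbers: the turn, a rotation vector about the world's x, y, z in rad, then the shift along the world's x, y, z in cm, then the gripper command: -1 is shut, 1 is fully open, values between are in proportion. In form: [[[rx, ry, rz, x, y, z, claw], ...]]. A call has 1 to 12 rows; each row shifts and turns the commanded pose from where the row before left it; what a row does not reach is not made up. A row lasts 1/10 s, in which the tool goes at most 50 mm and 8.59 degrees, less where a joint would pass 70% of its speed; a pose out of reach is approached as far as the arm can. A call is refused whole if a number of a shift passes 5 or a number of a turn 0.15, either way. A call with a gripper value outside its range is refused whole. The fingers move at their own pace and stop on an object; the grip force is fixed at half the most. Time passes only in rows, so rows that do not move let the fingers close. It gives the time, the measured TCP pose, the force, the opening and the grip force at its end, in the units of the state.
- r.get_state(): the state, without advancing time (a new reading comes with each control period).
- r.grab_frame(name): name is "scene" or "top" or "wrist"; returns a dict with "img" (384x512x3 uint8, blue, green, red), "mtx" (3x3 intrinsics, pixels), "pose" (4x4, takes a point from camera to world coordinates). Camera axes: x right, y down, z forward; pixel columns grow to the right and rows downward; lengths in mm; the calibration is good to about 2 mm. The wrist camera is an equidistant fisheye: a pixel r from the principal point sees the ray r / f radians off the axis. A picture is of the moment at which its call begins. There is no depth.
- r.sign_off(): hands the job in; it is judged then, once.
The state is a dict: "clock": time; "joint_positions": joint angles; "qd": joint speeds; "effort": joint torques, N m; "ee_pos": TCP position; "eef_rot": TCP orientation; "force": force on the tool from outside, world axes, zero at the start; "torque": the same for the moment, N m; "width": finger opening in mm; "grip_force": force on a finger pad.
Only numpy, scipy, OpenCV 4.12 (cv2) and the standard library are available. Lean on these libraries where they do the work, as an engineer would, in place of code of your own. Each camera call takes 0.05 s, during which the arm holds its last target. There are 200 camera calls.

## Working session

There is one attempt and no reset: what is moved stays moved. The work goes in short steps, Python scripts to look and compute and a shell command to move; the robot and the scene stay as the last step left them, time stands still between calls to the robot, and variables do not carry over. Pictures are saved under pics/ and viewed, at most 10 in all, crops included, and the job is handed in when it is done.

```bash
mkdir -p pics
python3 - <<'E'
from plant import r
import cv2
for n in("scene","top"):
    f=r.grab_frame(n);cv2.imwrite(f"pics/{n}0.png",cv2.resize(f["img"],None,fx=1.5,fy=1.5));print(n,f["mtx"].tolist(),f["pose"].round(3).tolist())
s=r.get_state();print({k:s[k] for k in("clock","ee_pos","eef_rot","force","width")})
E
```

```text
scene [[461.4803190843495, 0.0, 253.49814066136284], [0.0, 461.4803190843495, 188.39545752459816], [0.0, 0.0, 1.0]] [[-0.89, 0.27, -0.367, 1063.26], [0.456, 0.521, -0.722, 1099.51], [-0.004, -0.81, -0.587, 917.387], [0.0, 0.0, 0.0, 1.0]]
top [[477.20032119970824, 0.0, 263.5986246432658], [0.0, 477.20032119970824, 183.83353150127616], [0.0, 0.0, 1.0]] [[0.021, -0.98, 0.198, 222.657], [-1.0, -0.023, -0.007, 36.146], [0.011, -0.197, -0.98, 1522.793], [0.0, 0.0, 0.0, 1.0]]
{'clock': 0.1, 'ee_pos': array([ 274.74186376, -588.51740534,  248.96389175]), 'eef_rot': array([ 9.76242053e-01,  2.16681570e-01, -2.09620317e-04, -7.12666405e-04]), 'force': array([ 0.61054455,  0.39916101, -1.4168711 ]), 'width': 87.92279834510178}
```

View pics/scene0.png

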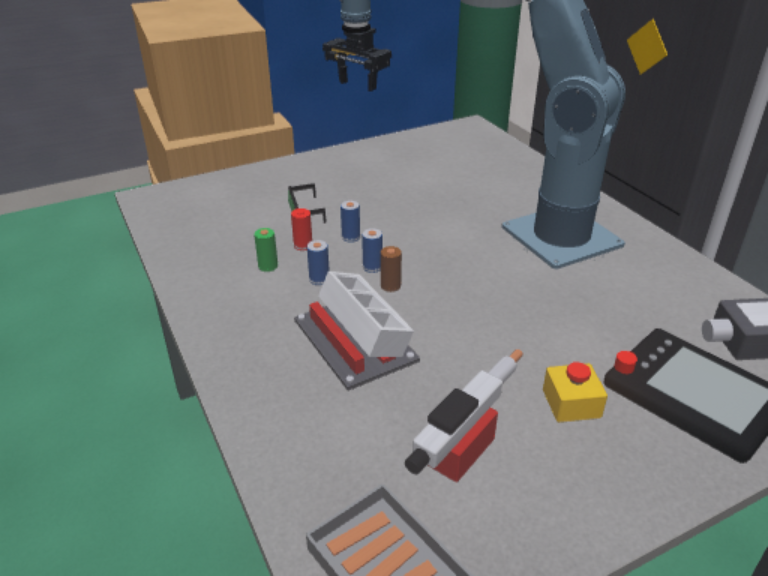

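View pics/top0.png

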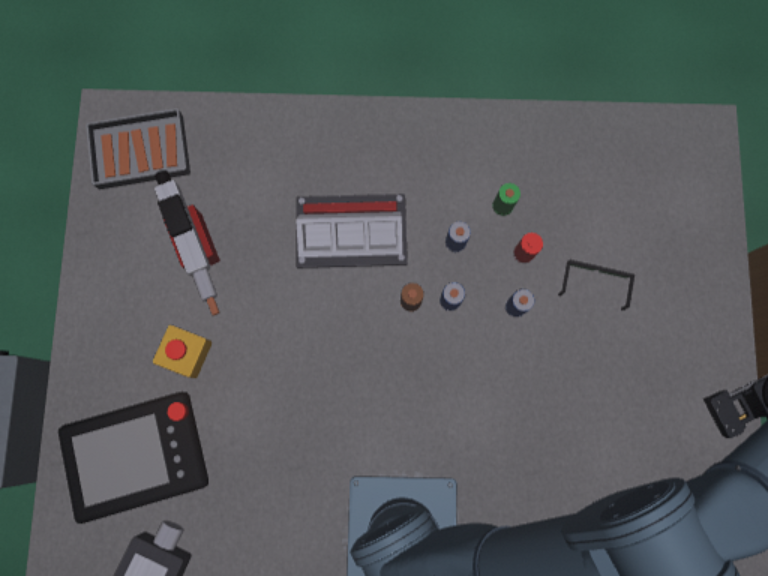

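The top view (1.5x pixels) shows three blue cells at (459,232), (454,294) and (523,300). The look-alikes are green (509,194), red reject (531,244) and brown (412,295). The nest is at about (350,235) and the glasses at (598,285). The blue ones are the ones meant, going by colour; I'll confirm with a crop and triangulate the studs and nest.

```bash
cat > h.py <<'E'
import numpy as np,cv2
from plant import r
def ray(f,p):
    d=np.linalg.inv(f["mtx"])@[p[0],p[1],1.]; return f["pose"][:3,3],f["pose"][:3,:3]@d
def tri(rays):
    A=0;b=0
    for o,d in rays:
        d=d/np.linalg.norm(d);P=np.eye(3)-np.outer(d,d);A=A+P;b=b+P@o
    x=np.linalg.solve(A,b)
    return x,[float(np.linalg.norm(np.cross(x-o,d/np.linalg.norm(d)))) for o,d in rays]
def plane(o,d,z): return o+d*(z-o[2])/d[2]
def blobs(m,lo,hi):
    n,l,s,c=cv2.connectedComponentsWithStats(m.astype(np.uint8))
    return [(c[i].round(1).tolist(),int(s[i,4])) for i in range(1,n) if lo<=s[i,4]<=hi]
E
python3 - <<'E'
from h import *
F={n:r.grab_frame(n) for n in("scene","top")}
roi={"scene":(150,110,290,260),"top":(185,110,370,215)}
for n,f in F.items():
    x0,y0,x1,y1=roi[n]; im=f["img"][y0:y1,x0:x1]; h=cv2.cvtColor(im,cv2.COLOR_BGR2HSV)
    H,S,V=[h[...,i].astype(int) for i in range(3)]
    o=lambda L:[([round(c[0]+x0,1),round(c[1]+y0,1)],a) for c,a in L]
    print(n,"stud",o(blobs((H>3)&(H<18)&(S>80)&(V>100),5,400)))
    print(n,"blue",o(blobs((H>100)&(H<130)&(S>80),15,2000)))
    cv2.imwrite(f"pics/c_{n}.png",cv2.resize(im,None,fx=4.2,fy=4.2,interpolation=cv2.INTER_CUBIC))
E
```

```text
scene stud [([153.2, 110.3], 13), ([232.8, 135.8], 8), ([175.5, 154.5], 8), ([247.8, 154.9], 12), ([211.0, 162.8], 13), ([260.1, 167.7], 83)]
scene blue [([233.1, 148.6], 232), ([247.5, 168.0], 242), ([211.6, 176.2], 256)]
top stud [([339.0, 128.1], 20), ([306.2, 154.0], 23), ([274.6, 195.2], 151), ([302.3, 195.0], 24), ([348.8, 199.5], 25)]
top blue []
```

View pics/c_scene.png

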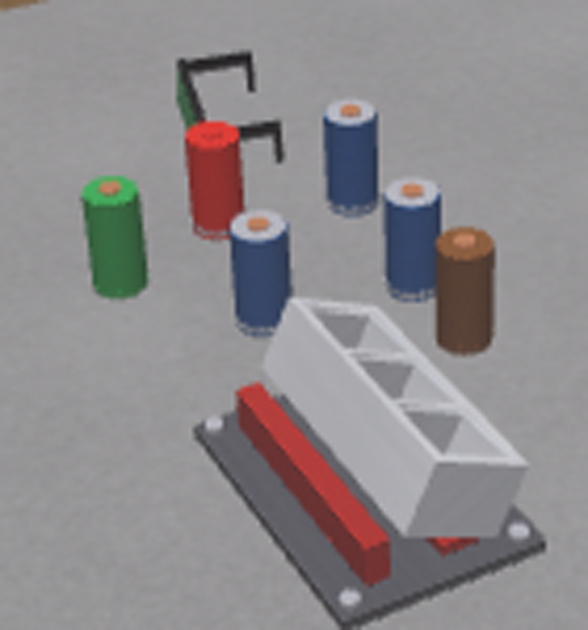

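View pics/c_top.png

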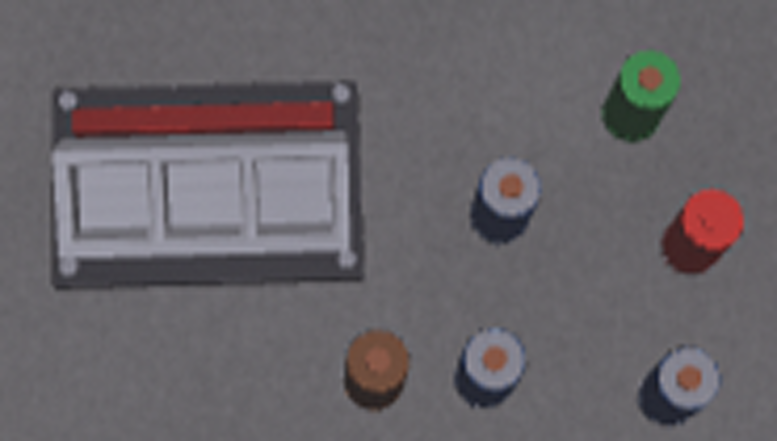

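The crops confirm the targets: three cells with blue sleeves and steel tops with copper studs. They are at 4.2x scene-crop (350,155), (412,240) and (260,272), and top-crop (688,378), (494,359) and (511,186). Green, brown and red all differ in colour. The nest mouth corners and base screws show clearly too, so I'll triangulate.

Run:
```python
from h import *
F={n:r.grab_frame(n) for n in("scene","top")}
s=lambda p:(150+(p[0]+.5)/4.2-.5,110+(p[1]+.5)/4.2-.5)
t=lambda p:(185+(p[0]+.5)/4.2-.5,110+(p[1]+.5)/4.2-.5)
T=lambda a,b:tri([ray(F["scene"],a),ray(F["top"],b)])
for k,a,b in[("A",(211,162.8),(306.2,154)),("B",(247.8,154.9),(302.3,195)),("C",(232.8,135.8),(348.8,199.5)),("red",s((214,130)),s((0,0))and t((713,219))),
 ("green",(175.5,154.5),(339,128.1)),("brown",s((465,239)),t((377,360)))]:
    x,e=T(a,b);print(k,x.round(1),np.round(e,1))
q={}
for k,a,b in[("back+y",(438,458),(55,152)),("back-y",(293,298),(347,146)),("front-y",(380,308),(350,246)),("front+y",(525,463),(61,257)),
 ("scr+x-y",(214,425),(341,93)),("scr+x+y",(350,597),(67,100)),("scr-x+y",(518,530),(67,265))]:
    x,e=T(s(a),t(b));q[k]=x;print(k,x.round(1),np.round(e,1))
for p in[(341,93),(67,100),(67,265),(347,259)]: print("screw z12",plane(*ray(F["top"],t(p)),13).round(1))
m=sum(q[k] for k in list(q)[:4])/4;print("mouth centre",m)
z=np.cross(q["front-y"]-q["back+y"],q["back-y"]-q["front+y"]);z/=np.linalg.norm(z);print("normal",z)
for p in [(560,270)]: pass
```

```text
A [ 607.9 -103.7   94.8] [0.1 0.1]
B [478.6 -92.2  94.8] [0.1 0.1]
C [ 468.2 -233.8   94.6] [0.1 0.1]
red [ 585.8 -252.    97. ] [0.4 0.4]
green [ 694.4 -206.3   95. ] [0.4 0.4]
brown [475.4  -7.3  96.3] [0. 0.]
back+y [621.5 231.1 108.7] [0.5 0.5]
back-y [631.5  18.1 107. ] [0.8 0.8]
front-y [562.4  15.   74.1] [2.7 2.7]
front+y [551.9 226.9  74.3] [0.7 0.7]
scr+x-y [701.2  22.1  16.7] [0.1 0.1]
scr+x+y [689.7 236.   18.4] [0.1 0.1]
scr-x+y [558.  229.6  18.5] [0.3 0.3]
screw z12 [702.5  22.   13. ]
screw z12 [691.5 236.7  13. ]
screw z12 [559.  230.4  13. ]
screw z12 [568.9  14.7  13. ]
mouth centre [591.863193   122.77170626  91.02356308]
normal [-0.43498698 -0.025068    0.90008773]
```

```bash
python3 -m handwheel '[[[0,0,0.13,2.15,3.94,-0.6,1],[0,0,0.13,2.15,3.94,-0.6,1],[0,0,0.13,2.15,3.94,-0.6,1],[0,0,0.13,2.15,3.94,-0.6,1],[0,0,0.13,2.15,3.94,-0.6,1],[0,0,0.13,2.15,3.94,-0.6,1],[0,0,0.13,2.15,3.94,-0.6,1],[0,0,0.13,2.15,3.94,-0.6,1],[0,0,0.14,2.15,3.94,-0.6,1],[0,0,0,0,0,0,1]]]'
python3 - <<'E'
from h import *
f=r.grab_frame("wrist");cv2.imwrite("pics/w1.png",f["img"]);print(f["mtx"].tolist(),f["pose"].round(3).tolist())
from scipy.spatial.transform import Rotation as R
s=r.get_state();print(s["clock"],s["ee_pos"].round(1),R.from_quat(s["eef_rot"]).as_matrix().round(3).tolist(),s["joint_positions"].round(2))
E
```

```text
clock: 1.3
ee_pos: [471.3, -227.5, 195.5]
eef_rot: [0.686, 0.728, 0.002, -0.001]
force: [-0.2, -0.2, -0.1]
width: 88.4
grip_force: 0.0
[[297.3186396354542, 0.0, 256.6577476651326], [0.0, 297.3186396354542, 196.40706026822986], [0.0, 0.0, 1.0]] [[0.998, 0.057, 0.017, 467.074], [0.059, -0.965, -0.254, -161.782], [0.002, 0.255, -0.967, 330.107], [0.0, 0.0, 0.0, 1.0]]
1.35 [ 469.8 -231.1  195.6] [[-0.052, 0.999, 0.0], [0.999, 0.052, 0.002], [0.001, 0.0, -1.0]] [ 0.67  0.42 -0.38  1.9   0.2   0.85  0.25]
```

View pics/w1.png

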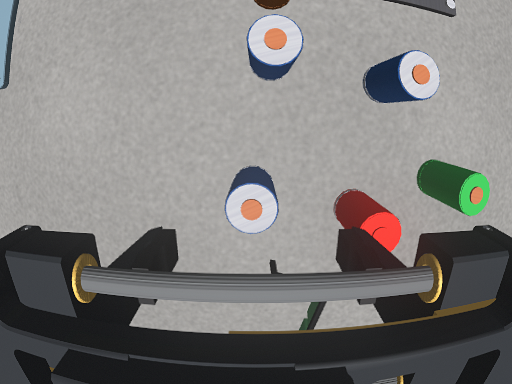

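The wrist view shows cell C's stud at (251,209), B at (275,39), A at (421,74), red at (385,238) and green at (476,196). I'll cross-check the stud positions by ray.

```bash
cat >> h.py <<'E'
def wray(f,p):
    K=f["mtx"];v=np.array([(p[0]-K[0,2])/K[0,0],(p[1]-K[1,2])/K[1,1]]);t=np.linalg.norm(v)
    d=np.r_[v/t*np.sin(t),np.cos(t)];return f["pose"][:3,3],f["pose"][:3,:3]@d
def studs(f,ymax=260):
    h=cv2.cvtColor(f["img"],cv2.COLOR_BGR2HSV).astype(int);m=(h[...,0]>3)&(h[...,0]<18)&(h[...,1]>90)&(h[...,2]>120);m[ymax:]=0
    return [(c,a,plane(*wray(f,c),95).round(1).tolist()) for c,a in blobs(m,60,900)]
E
python3 -c "
from h import *
for x in studs(r.grab_frame('wrist')):print(x)
print(r.get_state()['ee_pos'].round(1))"
```

```text
([276.3, 33.8], 366, [478.0, -94.8, 95.0])
([422.0, 68.7], 260, [606.6, -105.7, 95.0])
([478.4, 190.0], 160, [692.0, -209.3, 95.0])
([253.3, 204.9], 354, [467.1, -234.9, 95.0])
[ 468.7 -233.7  195.6]
```

```bash
python3 -m handwheel '[[[0,0,0,-0.05,-0.05,-4,1],[0,0,0,0,0,-4,1],[0,0,0,0,0,-3,1],[0,0,0,0,0,-1.5,1],[0,0,0,0,0,0,1],[0,0,0,0,0,0,1],[0,0,0,0,0,0,-1],[0,0,0,0,0,0,-1],[0,0,0,0,0,0,-1],[0,0,0,0,0,0,-1],[0,0,0,0,0,0,-1],[0,0,0,0,0,0,-1]]]'
```

```text
clock: 2.6
ee_pos: [467.9, -234.9, 70.8]
eef_rot: [0.691, 0.723, -0.0, -0.0]
force: [-0.8, -0.4, 2.7]
width: 45.5
grip_force: 30.0
```

```bash
python3 -m handwheel '[[[0,0,0,0,0,3,-1],[0,0,0,0,0,4.5,-1],[0,0,0,0,0,4.5,-1],[0,0,0,0.8,3,1,-1],[0.0027,-0.0545,0,0.8,4,0,-1],[0.0027,-0.0545,0,0.8,4,0,-1],[0.0027,-0.0545,0,0.8,4,0,-1],[0.0027,-0.0545,0,0.8,4,0,-1],[0.0027,-0.0545,0,0.8,4,0,-1],[0.0027,-0.0545,0,0.8,4,0,-1],[0.0027,-0.0545,0,0.8,4,0,-1],[0.0027,-0.0545,0,0.8,4,0,-1]]]'
cat > st.py <<'E'
from h import *
import sys
from scipy.spatial.transform import Rotation as R
s=r.get_state();M=R.from_quat(s["eef_rot"]).as_matrix()
n=np.array([-.4221,-.0207,.9063]);yd=np.array([-.049,.9988,0]);xd=np.cross(yd,n)
T=np.c_[yd,xd,-n]
print(s["clock"],s["ee_pos"].round(1),"F",s["force"].round(1),"w",round(s["width"],1),"q",s["joint_positions"].round(2))
print("tool z",M[:,2].round(3),"rot to nest pose",R.from_matrix(T@M.T).as_rotvec().round(3))
if len(sys.argv)>1:
    k=int(sys.argv[1]);a=float(sys.argv[2]);m=np.array([591.9,123.7,90.5])+(k-1)*68*yd
    goal=m+(a-50)*n;d=goal-s["ee_pos"]
    print("goal",goal.round(1),"delta",d.round(1),"nest frame x,y,z of tcp vs goal",[float(round(-d@v,1)) for v in(xd,yd,n)])
E
python3 st.py 2 70.8
```

```text
clock: 3.8
ee_pos: [538.7, 113.5, 200.0]
eef_rot: [0.675, 0.706, 0.156, 0.148]
force: [1.3, -1.1, -4.5]
width: 44.7
grip_force: 30.0
3.8 [538.7 113.5 200. ] F [ 1.3 -1.1 -4.5] w 44.7 q [-0.16  0.28 -0.24  2.18  0.64  0.34 -0.9 ]
tool z [ 0.419  0.021 -0.908] rot to nest pose [-0.001 -0.004  0.003]
goal [579.8 191.2 109.4] delta [ 41.1  77.7 -90.7] nest frame x,y,z of tcp vs goal [-2.4, -75.6, 101.1]
```

```bash
python3 -m handwheel '[[[0,0,0,0.3,3,-0.5,-1],[0,0,0,0.3,3,-0.8,-1],[0,0,0,0.2,1.4,-0.9,-1],[0,0,0,0,0,0,-1],[0,0,0,0,0,0,-1]]]'; python3 st.py 2 70.8
python3 - <<'E'
from h import *
f=r.grab_frame("wrist");cv2.imwrite("pics/w2.png",f["img"])
E
```

```text
clock: 4.3
ee_pos: [546.7, 185.1, 177.9]
eef_rot: [0.675, 0.706, 0.154, 0.148]
force: [0.7, -0.2, -3.0]
width: 45.5
grip_force: 30.0
4.3 [546.7 185.1 177.9] F [ 0.7 -0.2 -3. ] w 45.5 q [-0.37  0.37 -0.17  2.12  0.77  0.36 -1.15]
tool z [ 0.417  0.018 -0.909] rot to nest pose [ 0.001 -0.006  0.003]
goal [579.8 191.2 109.4] delta [ 33.1   6.1 -68.5] nest frame x,y,z of tcp vs goal [-1.2, -4.4, 76.2]
```

View pics/w2.png

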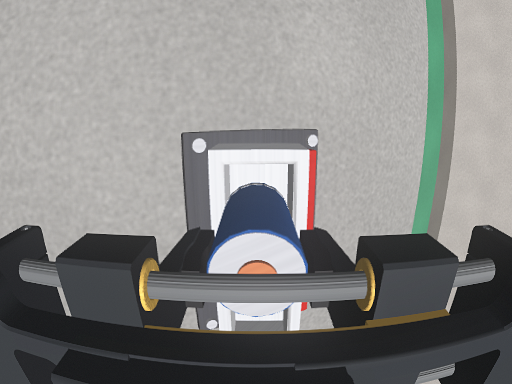

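The wrist view shows the cell held over the +y pocket. The outer +y mouth edge runs from about (209,150) to (309,150), and the pocket's inner side walls are at columns of about 228 and 291. I'll project the estimated mouth into this view as a check.

```bash
python3 st.py 2 70.8|tail -1
python3 - <<'E'
from h import *
f=r.grab_frame("wrist");K=f["mtx"];P=f["pose"]
n=np.array([-.4221,-.0207,.9063]);yd=np.array([-.049,.9988,0]);xd=np.cross(yd,n);m=np.array([591.9,123.7,90.5])
for nm,a,b in[("o-",-40,108),("o+",40,108),("i-",-28,96),("i+",28,96)]:
    c=P[:3,:3].T@(m+a*xd+b*yd-P[:3,3]);t=np.arctan2(np.hypot(c[0],c[1]),c[2]);u=c[:2]/np.hypot(c[0],c[1])*t*K[0,0]+K[:2,2];print(nm,u.round(1))
g=cv2.cvtColor(f["img"],cv2.COLOR_BGR2GRAY).astype(int)
print(g[158,195:325].tolist());print(g[185,200:320].tolist());print(g[120:185,260].tolist())
E
```

```text
goal [579.8 191.2 109.4] delta [ 32.7   6.7 -68.9] nest frame x,y,z of tcp vs goal [-0.8, -5.1, 76.4]
o- [207.7 146.2]
o+ [309.5 145.9]
i- [223.1 161. ]
i+ [294.1 160.8]
[107, 109, 109, 109, 108, 109, 108, 108, 110, 110, 107, 106, 195, 249, 244, 243, 243, 243, 240, 240, 243, 243, 243, 243, 242, 243, 244, 246, 245, 245, 245, 245, 243, 241, 243, 245, 245, 245, 244, 245, 245, 245, 245, 244, 243, 242, 243, 243, 242, 242, 241, 242, 241, 240, 241, 243, 243, 243, 243, 245, 246, 245, 243, 241, 242, 242, 244, 244, 244, 243, 243, 242, 243, 244, 243, 242, 244, 244, 242, 243, 245, 243, 243, 243, 244, 244, 243, 243, 245, 246, 246, 246, 245, 245, 244, 243, 243, 242, 240, 241, 243, 243, 243, 243, 244, 246, 245, 244, 244, 245, 244, 245, 249, 198, 113, 111, 112, 113, 112, 113, 103, 122, 177, 173, 175, 179, 182, 183, 184, 180]
[109, 107, 108, 108, 108, 108, 106, 98, 189, 250, 244, 242, 243, 242, 240, 240, 242, 243, 243, 241, 241, 241, 240, 224, 187, 176, 178, 178, 175, 226, 242, 241, 242, 243, 244, 244, 246, 246, 245, 246, 247, 251, 187, 177, 116, 104, 104, 162, 173, 126, 105, 74, 67, 66, 65, 63, 97, 102, 102, 101, 103, 103, 106, 75, 100, 146, 119, 119, 144, 217, 244, 248, 248, 247, 246, 245, 245, 245, 243, 243, 243, 243, 241, 241, 242, 245, 250, 106, 102, 104, 105, 104, 155, 188, 190, 206, 228, 244, 243, 244, 244, 244, 244, 244, 244, 244, 247, 234, 104, 112, 113, 114, 114, 115, 111, 127, 170, 177, 174, 171]
[182, 181, 179, 177, 178, 179, 183, 186, 129, 101, 109, 112, 110, 111, 111, 111, 111, 111, 111, 112, 112, 113, 121, 130, 129, 129, 126, 121, 206, 242, 244, 242, 243, 243, 242, 242, 242, 243, 242, 243, 236, 231, 217, 238, 244, 244, 244, 244, 244, 244, 244, 243, 243, 243, 243, 243, 243, 243, 243, 243, 244, 246, 210, 98, 150]
```

```bash
sed -i 's/591.9,123.7,90.5/591.5,122.9,90.5/' st.py; python3 -m handwheel '[[[0,0,0,0,0.42,0,-1],[0,0,0,0,0,0,-1],[0,-0.005,0,0.63,0.03,-1.36,-1],[0,0,0,0.63,0.03,-1.36,-1],[0,0,0,0.42,0.02,-0.91,-1],[0,0,0,0.42,0.02,-0.91,-1],[0,0,0,0.42,0.02,-0.91,-1],[0,0,0,0,0,0,-1]]]'; python3 st.py 2 70.8
```

```text
clock: 5.2
ee_pos: [572.7, 191.2, 123.0]
eef_rot: [0.674, 0.706, 0.156, 0.15]
force: [0.0, 0.0, -3.1]
width: 45.0
grip_force: 30.0
5.2 [572.7 191.2 123. ] F [ 0.   0.  -3.1] w 45.0 q [-0.46  0.5  -0.04  2.09  0.94  0.25 -1.33]
tool z [ 0.422  0.019 -0.906] rot to nest pose [ 0.    -0.     0.003]
goal [579.4 190.4 109.4] delta [  6.7  -0.8 -13.6] nest frame x,y,z of tcp vs goal [-0.3, 1.1, 15.2]
```

```bash
python3 -m handwheel '[[[0,0,0,0.21,-0.04,-0.45,-1],[0,0,0,0.21,-0.03,-0.45,-1],[0,0,0,0.13,0,-0.27,-1],[0,0,0,0.06,0,-0.14,-1],[0,0,0,0,0,0,-1],[0,0,0,0,0,0,-1]]]'; python3 st.py 2 70.8
```

```text
clock: 5.8
ee_pos: [578.9, 190.8, 111.2]
eef_rot: [0.674, 0.706, 0.157, 0.15]
force: [-0.2, 0.8, -4.2]
width: 45.6
grip_force: 30.0
5.8 [578.9 190.8 111.2] F [-0.2  0.8 -4.2] w 45.6 q [-0.47  0.53 -0.02  2.08  0.99  0.23 -1.38]
tool z [ 0.423  0.02  -0.906] rot to nest pose [-0.001  0.001  0.003]
goal [579.4 190.4 109.4] delta [ 0.5 -0.4 -1.8] nest frame x,y,z of tcp vs goal [0.3, 0.4, 1.9]
```

```bash
python3 -m handwheel '[[[0,0,0,0.05,0,-0.1,-1],[0,0,0,0.04,0,-0.09,-1],[0,0,0,0,0,0,-1],[0,0,0,0,0,0,-1]]]'; python3 st.py 2 70.8
```

```text
clock: 6.2
ee_pos: [579.8, 190.8, 109.4]
eef_rot: [0.674, 0.706, 0.157, 0.15]
force: [-3.4, -0.3, 0.9]
width: 45.2
grip_force: 30.0
6.2 [579.8 190.8 109.4] F [-3.4 -0.3  0.9] w 45.2 q [-0.47  0.53 -0.02  2.08  1.    0.22 -1.39]
tool z [ 0.424  0.02  -0.906] rot to nest pose [-0.001  0.002  0.003]
goal [579.4 190.4 109.4] delta [-0.4 -0.4 -0. ] nest frame x,y,z of tcp vs goal [0.4, 0.4, -0.2]
```

```bash
python3 -m handwheel '[[[0,0,0,0.03,0,-0.06,-1],[0,0,0,0,0,0,-1],[0,0,0,0,0,0,0.3],[0,0,0,0,0,0,1],[0,0,0,0,0,0,1],[0,0,0,0,0,0,1],[0,0,0,0,0,0,1],[0,0,0,-0.63,-0.03,1.36,1],[0,0,0,-1.26,-0.06,2.72,1],[0,0,0,-1.7,-0.08,3.6,1]]]'; python3 st.py 2 70.8
```

```text
clock: 7.2
ee_pos: [543.2, 188.6, 184.9]
eef_rot: [0.674, 0.706, 0.156, 0.149]
force: [1.3, -0.0, -0.5]
width: 88.3
grip_force: 0.0
7.2 [543.2 188.6 184.9] F [ 1.3 -0.  -0.5] w 88.3 q [-0.33  0.36 -0.22  2.12  0.79  0.39 -1.18]
tool z [ 0.421  0.019 -0.907] rot to nest pose [ 0.001 -0.001  0.003]
goal [579.4 190.4 109.4] delta [ 36.1   1.8 -75.5] nest frame x,y,z of tcp vs goal [-0.9, -0.0, 83.8]
```

```bash
python3 -m handwheel '[[[0,0,0,0.5,-2.5,0.8,1],[-0.0027,0.0545,0,0.8,-3.8,0.7,1],[-0.0027,0.0545,0,0.8,-3.8,0,1],[-0.0027,0.0545,0,0.8,-3.8,0,1],[-0.0027,0.0545,0,0.8,-3.8,0,1],[-0.0027,0.0545,0,0.8,-3.8,0,1],[-0.0027,0.0545,0,0.8,-3.8,0,1],[-0.0027,0.0545,0,0.8,-3.8,0,1],[-0.0027,0.0545,0,0.3,-0.3,0,1],[0,0,0,0,0,0,1],[0,0,0,0,0,0,1]]]'; python3 st.py
python3 - <<'E'
from h import *
for x in studs(r.grab_frame('wrist')):print(x)
f=r.grab_frame("top");cv2.imwrite("pics/t2.png",cv2.resize(f["img"][110:215,185:370],None,fx=4,fy=4))
E
```

```text
clock: 8.3
ee_pos: [607.2, -98.5, 198.8]
eef_rot: [0.69, 0.724, 0.003, 0.004]
force: [0.4, -0.0, 0.9]
width: 88.4
grip_force: 0.0
8.3 [607.2 -98.5 198.8] F [ 0.4 -0.   0.9] w 88.4 q [ 0.41  0.57 -0.44  1.67  0.29  0.96 -0.1 ]
tool z [ 0.01  -0.002 -1.   ] rot to nest pose [ 0.022 -0.426  0.002]
([111.9, 188.0], 264, [478.8, -94.0, 95.0])
([255.5, 206.6], 333, [607.3, -104.9, 95.0])
```

View pics/t2.png

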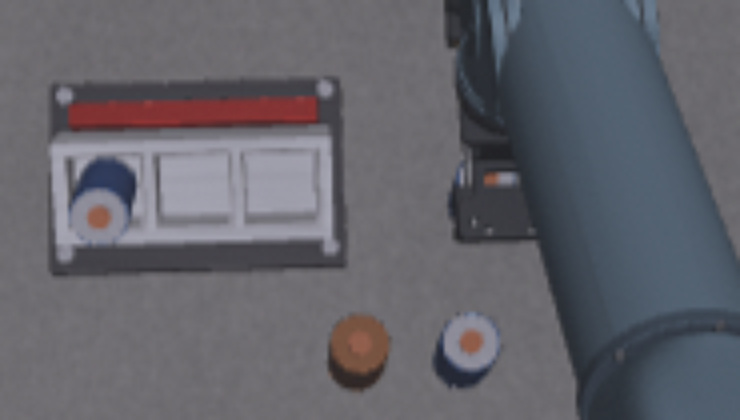

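The top crop shows the first cell seated in the +y pocket, with its stud at (99,216). The next target is cell A.

```bash
python3 st.py; python3 -m handwheel '[[[0,0,0,0,0,-3,1],[0,0,0,0,0,-1,1],[0,0,0,0,0,0,1]]]'; python3 st.py
```

```text
8.4 [606.6 -98.1 199.1] F [ 0.8 -0.9 -0. ] w 88.4 q [ 0.4   0.57 -0.44  1.67  0.29  0.96 -0.1 ]
tool z [ 0.01  -0.002 -1.   ] rot to nest pose [ 0.023 -0.426  0.001]
clock: 8.7
ee_pos: [605.6, -98.9, 157.7]
eef_rot: [0.69, 0.724, 0.001, 0.003]
force: [-0.6, 0.1, 0.7]
width: 88.1
grip_force: 0.0
8.7 [605.6 -98.9 157.7] F [-0.6  0.1  0.7] w 88.1 q [ 0.39  0.62 -0.43  1.7   0.32  0.89 -0.12]
tool z [ 0.006 -0.002 -1.   ] rot to nest pose [ 0.023 -0.43   0.002]
```

```bash
python3 -m handwheel '[[[0,0.006,0,0.17,-0.6,-2,1],[0,0,0,0,0,-3,1],[0,0,0,0,0,-2.5,1],[0,0,0,0,0,-1.2,1],[0,0,0,0,0,0,1],[0,0,0,0,0,0,1],[0,0,0,0,0,0,-1],[0,0,0,0,0,0,-1],[0,0,0,0,0,0,-1],[0,0,0,0,0,0,-1],[0,0,0,0,0,0,-1],[0,0,0,0,0,0,-1]]]'; python3 st.py
```

```text
clock: 9.9
ee_pos: [608.6, -105.8, 72.2]
eef_rot: [0.691, 0.723, -0.0, 0.002]
force: [-1.2, -0.0, 2.5]
width: 45.4
grip_force: 29.9
9.9 [ 608.6 -105.8   72.2] F [-1.2 -0.   2.5] w 45.4 q [ 0.37  0.74 -0.38  1.72  0.38  0.75 -0.15]
tool z [ 0.002 -0.003 -1.   ] rot to nest pose [ 0.023 -0.433  0.004]
```

```bash
python3 -m handwheel '[[[0,0,0,0,0,3,-1],[0,0,0,0,0,4.5,-1],[0,0,0,-0.5,0.5,4.5,-1],[0.0036,-0.054,0,-0.9,2.8,1,-1],[0.0036,-0.054,0,-0.7,3,0,-1],[0.0036,-0.054,0,-0.7,3,0,-1],[0.0036,-0.054,0,-0.7,3,0,-1],[0.0036,-0.054,0,-0.7,3,0,-1],[0.0036,-0.054,0,-0.7,3,0,-1],[0.0036,-0.054,0,-0.7,3,0,-1],[0.0036,-0.054,0,-0.2,1.3,0,-1],[0,0,0,0,0,0,-1]]]'; python3 st.py 1 71.8
```

```text
clock: 11.1
ee_pos: [547.9, 123.4, 200.8]
eef_rot: [0.672, 0.708, 0.158, 0.146]
force: [-1.3, -0.4, -4.9]
width: 45.5
grip_force: 30.0
11.1 [547.9 123.4 200.8] F [-1.3 -0.4 -4.9] w 45.5 q [-0.13  0.3  -0.29  2.15  0.67  0.35 -0.92]
tool z [ 0.419  0.028 -0.907] rot to nest pose [-0.005 -0.003 -0.004]
goal [582.3 122.4 110.3] delta [ 34.4  -0.9 -90.6] nest frame x,y,z of tcp vs goal [7.2, 2.6, 96.6]
```

```bash
python3 -m handwheel '[[[-0.004,-0.003,-0.004,-0.4,-0.2,-0.8,-1],[0,0,0,0.6,-0.05,-1.3,-1],[0,0,0,0,0,0,-1],[0,0,0,0,0,0,-1]]]'; python3 st.py 1 71.8
```

```text
clock: 11.5
ee_pos: [552.9, 116.7, 180.8]
eef_rot: [0.676, 0.704, 0.157, 0.15]
force: [0.2, -0.2, -5.0]
width: 45.4
grip_force: 30.0
11.5 [552.9 116.7 180.8] F [ 0.2 -0.2 -5. ] w 45.4 q [-0.17  0.34 -0.22  2.16  0.75  0.31 -1.01]
tool z [ 0.423  0.019 -0.906] rot to nest pose [-0.001  0.001  0.008]
goal [582.3 122.4 110.3] delta [ 29.4   5.7 -70.5] nest frame x,y,z of tcp vs goal [3.0, -4.3, 76.4]
```

```bash
python3 -m handwheel '[[[0,0,0.006,-0.27,0.42,-0.13,-1],[0,0,0,0,0,0,-1],[0,0,0,0.63,0.03,-1.36,-1],[0,0,0,0,0,0,-1],[0,0,0,0,0,0,-1]]]'; python3 st.py 1 71.8
```

```text
clock: 12.0
ee_pos: [556.3, 122.3, 166.3]
eef_rot: [0.673, 0.707, 0.158, 0.149]
force: [-0.2, 1.5, -5.3]
width: 45.3
grip_force: 30.0
12.0 [556.3 122.3 166.3] F [-0.2  1.5 -5.3] w 45.3 q [-0.22  0.37 -0.18  2.16  0.81  0.28 -1.07]
tool z [ 0.424  0.022 -0.905] rot to nest pose [-0.002  0.002  0.   ]
goal [582.3 122.4 110.3] delta [ 26.    0.2 -56.1] nest frame x,y,z of tcp vs goal [0.2, 1.1, 61.8]
```

```bash
python3 -m handwheel '[[[0,0,0,0.63,-0.04,-1.36,-1],[0,0,0,0.63,-0.02,-1.36,-1],[0,0,0,0,0,0,-1],[0,0,0,0,0,0,-1]]]'; python3 st.py 1 71.8
```

```text
clock: 12.4
ee_pos: [569.0, 121.9, 139.5]
eef_rot: [0.673, 0.707, 0.158, 0.149]
force: [0.0, 0.2, -4.6]
width: 45.4
grip_force: 30.0
12.4 [569.  121.9 139.5] F [ 0.   0.2 -4.6] w 45.4 q [-0.26  0.44 -0.11  2.15  0.92  0.22 -1.18]
tool z [ 0.424  0.023 -0.905] rot to nest pose [-0.002  0.002  0.   ]
goal [582.3 122.4 110.3] delta [ 13.3   0.6 -29.2] nest frame x,y,z of tcp vs goal [0.3, 0.1, 32.1]
```

```bash
python3 -m handwheel '[[[0,0,0,0.42,0.02,-0.9,-1],[0,0,0,0,0,0,-1],[0,0,0,0,0,0,-1]]]'; python3 st.py 1 71.8
```

```text
clock: 12.7
ee_pos: [573.4, 121.9, 130.7]
eef_rot: [0.673, 0.706, 0.159, 0.149]
force: [-0.5, -0.7, -4.9]
width: 45.0
grip_force: 30.0
12.7 [573.4 121.9 130.7] F [-0.5 -0.7 -4.9] w 45.0 q [-0.27  0.46 -0.11  2.14  0.98  0.21 -1.23]
tool z [ 0.425  0.023 -0.905] rot to nest pose [-0.003  0.003  0.   ]
goal [582.3 122.4 110.3] delta [  8.9   0.5 -20.5] nest frame x,y,z of tcp vs goal [0.5, -0.1, 22.3]
```

```bash
python3 -m handwheel '[[[0,0.02,0,0.42,0.02,-0.88,-1],[0,0,0,0.21,0.01,-0.45,-1],[0,0,0,0,0,0,-1],[0,0,0,0,0,0,-1]]]'; python3 st.py 1 71.8
```

```text
clock: 13.1
ee_pos: [579.5, 122.2, 116.9]
eef_rot: [0.675, 0.708, 0.152, 0.142]
force: [0.1, -0.3, -4.4]
width: 45.3
grip_force: 30.0
13.1 [579.5 122.2 116.9] F [ 0.1 -0.3 -4.4] w 45.3 q [-0.23  0.5  -0.14  2.12  0.97  0.22 -1.22]
tool z [ 0.406  0.023 -0.913] rot to nest pose [-0.002 -0.017  0.   ]
goal [582.3 122.4 110.3] delta [ 2.8  0.3 -6.7] nest frame x,y,z of tcp vs goal [0.2, -0.1, 7.2]
```

```bash
python3 -m handwheel '[[[0,0,0,0.21,0.01,-0.45,-1],[0,0,0,0.06,0,-0.14,-1],[0,0,0,0,0,0,-1],[0,0,0,0,0,0,-1]]]'; python3 st.py 1 71.8
```

```text
clock: 13.5
ee_pos: [582.3, 122.4, 110.9]
eef_rot: [0.675, 0.708, 0.152, 0.142]
force: [-0.7, -0.5, -3.1]
width: 45.3
grip_force: 30.0
13.5 [582.3 122.4 110.9] F [-0.7 -0.5 -3.1] w 45.3 q [-0.23  0.51 -0.14  2.11  1.01  0.21 -1.25]
tool z [ 0.406  0.023 -0.914] rot to nest pose [-0.002 -0.018  0.   ]
goal [582.3 122.4 110.3] delta [-0.   0.1 -0.6] nest frame x,y,z of tcp vs goal [0.3, -0.1, 0.5]
```

```bash
python3 -m handwheel '[[[0,0,0,0.06,0,-0.12,-1],[0,0,0,0,0,0,-1],[0,0,0,0,0,0,-1]]]'; python3 st.py 1 71.8
```

```text
clock: 13.8
ee_pos: [582.1, 122.7, 110.2]
eef_rot: [0.675, 0.708, 0.152, 0.142]
force: [-11.8, -0.2, 11.5]
width: 45.1
grip_force: 30.0
13.8 [582.1 122.7 110.2] F [-11.8  -0.2  11.5] w 45.1 q [-0.23  0.51 -0.14  2.11  1.02  0.21 -1.26]
tool z [ 0.406  0.023 -0.914] rot to nest pose [-0.002 -0.018 -0.   ]
goal [582.3 122.4 110.3] delta [ 0.2 -0.2  0. ] nest frame x,y,z of tcp vs goal [-0.2, 0.2, 0.0]
```

```bash
python3 -m handwheel '[[[0,0,0,0,0,0,0.3],[0,0,0,0,0,0,1],[0,0,0,0,0,0,1],[0,0,0,0,0,0,1],[0,0,0,0,0,0,1],[0,0,0,-0.6,-0.03,1.38,1],[0,0,0,-1.26,-0.06,2.72,1],[0,0,0,-1.7,-0.08,3.6,1],[0,0,0,0,0,1,1],[0,0,0,0,0,0,1]]]'; python3 st.py 1 71.8
```

```text
clock: 14.8
ee_pos: [548.4, 120.6, 198.7]
eef_rot: [0.675, 0.707, 0.153, 0.143]
force: [0.4, 0.7, -0.4]
width: 88.2
grip_force: 0.0
14.8 [548.4 120.6 198.7] F [ 0.4  0.7 -0.4] w 88.2 q [-0.02  0.32 -0.41  2.14  0.73  0.39 -0.97]
tool z [ 0.41   0.023 -0.912] rot to nest pose [-0.003 -0.014  0.001]
goal [582.3 122.4 110.3] delta [ 33.9   1.8 -88.5] nest frame x,y,z of tcp vs goal [6.6, -0.1, 94.5]
```

```bash
python3 -m handwheel '[[[-0.0027,0.0525,0,-0.8,-2.4,0.2,1],[-0.0027,0.0525,0,-0.9,-2.8,0,1],[-0.0027,0.0525,0,-0.9,-2.8,0,1],[-0.0027,0.0525,0,-0.9,-2.8,0,1],[-0.0027,0.0525,0,-0.9,-2.8,0,1],[-0.0027,0.0525,0,-0.9,-2.8,0,1],[-0.0027,0.0525,0,-0.9,-2.8,0,1],[-0.0027,0.0525,0,-0.7,-2.2,0,1],[0,0,0,0,0,0,1],[0,0,0,0,0,0,1]]]'; python3 st.py
python3 - <<'E'
from h import *
for x in studs(r.grab_frame('wrist')):print(x)
f=r.grab_frame("top");cv2.imwrite("pics/t3.png",cv2.resize(f["img"][110:215,185:370],None,fx=4,fy=4))
E
```

```text
clock: 15.8
ee_pos: [478.4, -93.1, 197.7]
eef_rot: [0.69, 0.723, 0.0, -0.001]
force: [0.5, -0.2, 0.1]
width: 88.2
grip_force: 0.0
15.8 [478.4 -93.1 197.7] F [ 0.5 -0.2  0.1] w 88.2 q [ 0.59  0.4  -0.59  1.98  0.29  0.85 -0.11]
tool z [-0.002  0.002 -1.   ] rot to nest pose [ 0.019 -0.438  0.002]
([256.5, 201.0], 350, [477.9, -93.9, 95.0])
```

View pics/t3.png

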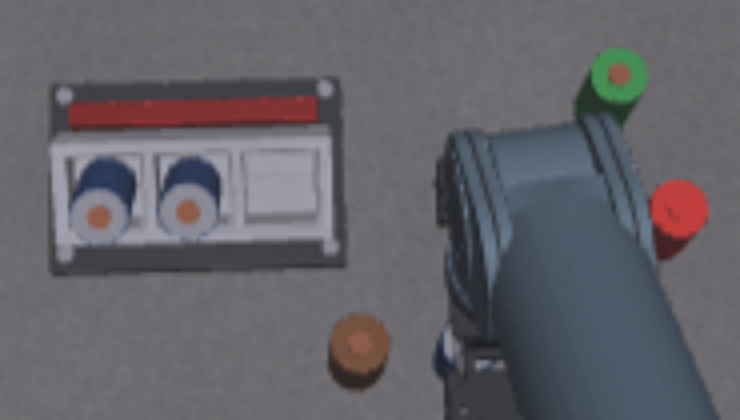

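The top crop shows cells seated in two pockets, with studs at (99,216) and (188,212). Red and green are untouched, and the gripper is above cell B.

```bash
python3 -m handwheel '[[[0,0,0,-0.02,-0.05,-4,1],[0,0,0,0,0,-4,1],[0,0,0,0,0,-3,1],[0,0,0,0,0,-1.7,1],[0,0,0,0,0,0,1],[0,0,0,0,0,0,1],[0,0,0,0,0,0,-1],[0,0,0,0,0,0,-1],[0,0,0,0,0,0,-1],[0,0,0,0,0,0,-1],[0,0,0,0,0,0,-1],[0,0,0,0,0,0,-1]]]'; python3 st.py
```

```text
clock: 17.1
ee_pos: [478.3, -94.0, 71.8]
eef_rot: [0.69, 0.724, 0.0, -0.001]
force: [-0.9, -0.1, 1.3]
width: 45.1
grip_force: 30.0
17.1 [478.3 -94.   71.8] F [-0.9 -0.1  1.3] w 45.1 q [ 0.48  0.6  -0.47  2.05  0.47  0.59 -0.27]
tool z [-0.002  0.002 -1.   ] rot to nest pose [ 0.02  -0.437  0.001]
```

```bash
python3 -m handwheel '[[[0,0,0,0,0,3,-1],[0,0,0,0,0,4.5,-1],[0,0,0,0,0,4.3,-1],[0.0025,-0.052,0,0.9,1.8,1,-1],[0.0025,-0.052,0,0.9,1.8,0,-1],[0.0025,-0.052,0,0.9,1.8,0,-1],[0.0025,-0.052,0,0.9,1.8,0,-1],[0.0025,-0.052,0,0.9,1.9,0,-1],[0.0025,-0.052,0,0.9,1.9,0,-1],[0.0025,-0.052,0,0.9,1.9,0,-1],[0.0025,-0.052,0,0.9,1.9,0,-1],[0,0,0,0,0,0,-1]]]'; python3 st.py 0 71.5
```

```text
clock: 18.3
ee_pos: [548.8, 57.8, 198.8]
eef_rot: [0.673, 0.71, 0.15, 0.14]
force: [-0.9, -0.0, -4.0]
width: 45.1
grip_force: 30.0
18.3 [548.8  57.8 198.8] F [-0.9 -0.  -4. ] w 45.1 q [ 0.17  0.31 -0.45  2.15  0.63  0.35 -0.74]
tool z [ 0.402  0.024 -0.916] rot to nest pose [-0.001 -0.022 -0.006]
goal [585.8  54.5 110. ] delta [ 36.9  -3.3 -88.8] nest frame x,y,z of tcp vs goal [4.3, 5.1, 96.0]
```

```bash
python3 -m handwheel '[[[0,0,-0.006,-0.38,-0.4,-0.2,-1],[0,0,0,0.8,0.04,-1.8,-1],[0,0,0,0,0,0,-1],[0,0,0,0,0,0,-1]]]'; python3 st.py 0 71.5
```

```text
clock: 18.7
ee_pos: [553.7, 49.1, 179.1]
eef_rot: [0.678, 0.706, 0.148, 0.141]
force: [-0.6, 0.3, -4.1]
width: 44.9
grip_force: 30.0
18.7 [553.7  49.1 179.1] F [-0.6  0.3 -4.1] w 44.9 q [ 0.13  0.35 -0.39  2.16  0.7   0.31 -0.8 ]
tool z [ 0.401  0.017 -0.916] rot to nest pose [-0.    -0.024  0.009]
goal [585.8  54.5 110. ] delta [ 32.1   5.4 -69.2] nest frame x,y,z of tcp vs goal [-0.1, -3.8, 76.3]
```

```bash
python3 -m handwheel '[[[0,0,0.006,0,0.38,0,-1],[0,0,0,0,0,0,-1],[0,0,0,0.63,0.03,-1.36,-1],[0,0,0,0,0,0,-1],[0,0,0,0,0,0,-1]]]'; python3 st.py 0 71.5
```

```text
clock: 19.2
ee_pos: [560.5, 54.7, 166.2]
eef_rot: [0.675, 0.708, 0.15, 0.141]
force: [-0.1, 0.2, -3.5]
width: 45.3
grip_force: 30.0
19.2 [560.5  54.7 166.2] F [-0.1  0.2 -3.5] w 45.3 q [ 0.08  0.38 -0.35  2.15  0.75  0.29 -0.85]
tool z [ 0.402  0.021 -0.915] rot to nest pose [-0.001 -0.022  0.   ]
goal [585.8  54.5 110. ] delta [ 25.3  -0.1 -56.2] nest frame x,y,z of tcp vs goal [0.9, 1.4, 61.7]
```

```bash
python3 -m handwheel '[[[0,0,0,0.42,-0.08,-0.91,-1],[0,0,0,0.42,0,-0.91,-1],[0,0,0,0.42,0.02,-0.91,-1],[0,0,0,0.42,0.02,-0.91,-1],[0,0,0,0.21,0,-0.45,-1],[0,0,0,0,0,0,-1],[0,0,0,0,0,0,-1]]]'; python3 st.py 0 71.5
```

```text
clock: 19.9
ee_pos: [579.7, 54.3, 125.7]
eef_rot: [0.675, 0.708, 0.15, 0.142]
force: [-0.5, 0.1, -3.2]
width: 45.1
grip_force: 30.0
19.9 [579.7  54.3 125.7] F [-0.5  0.1 -3.2] w 45.1 q [-0.    0.48 -0.25  2.13  0.92  0.21 -1.02]
tool z [ 0.403  0.021 -0.915] rot to nest pose [-0.001 -0.021  0.001]
goal [585.8  54.5 110. ] delta [  6.1   0.2 -15.7] nest frame x,y,z of tcp vs goal [1.1, 0.1, 16.8]
```

```bash
python3 -m handwheel '[[[0,0.006,0,0.21,0.01,-0.45,-1],[0,0,0,0.21,0.01,-0.45,-1],[0,0,0,0.12,0,-0.28,-1],[0,0,0,0.05,0,-0.11,-1],[0,0,0,0,0,0,-1],[0,0,0,0,0,0,-1]]]'; python3 st.py 0 71.5
```

```text
clock: 20.5
ee_pos: [585.5, 54.4, 112.3]
eef_rot: [0.676, 0.709, 0.148, 0.139]
force: [-1.0, 0.7, -4.0]
width: 45.1
grip_force: 30.0
20.5 [585.5  54.4 112.3] F [-1.   0.7 -4. ] w 45.1 q [ 0.    0.51 -0.24  2.12  0.99  0.21 -1.08]
tool z [ 0.397  0.021 -0.918] rot to nest pose [-0.001 -0.028  0.001]
goal [585.8  54.5 110. ] delta [ 0.3  0.1 -2.4] nest frame x,y,z of tcp vs goal [0.7, -0.1, 2.3]
```

```bash
python3 -m handwheel '[[[0,0,0,0.05,0,-0.11,-1],[0,0,0,0.05,0,-0.1,-1],[0,0,0,0.02,0,-0.05,-1],[0,0,0,0,0,0,-1],[0,0,0,0,0,0,-1]]]'; python3 st.py 0 71.5
```

```text
clock: 21.0
ee_pos: [586.3, 54.5, 110.5]
eef_rot: [0.675, 0.709, 0.148, 0.14]
force: [-10.0, -0.7, 11.0]
width: 45.6
grip_force: 30.0
21.0 [586.3  54.5 110.5] F [-10.   -0.7  11. ] w 45.6 q [ 0.    0.51 -0.25  2.12  1.01  0.21 -1.1 ]
tool z [ 0.398  0.021 -0.917] rot to nest pose [-0.    -0.027  0.001]
goal [585.8  54.5 110. ] delta [-0.6  0.  -0.6] nest frame x,y,z of tcp vs goal [0.7, -0.1, 0.3]
```

```bash
python3 -m handwheel '[[[0,0,0,0,0,0,0.3],[0,0,0,0,0,0,1],[0,0,0,0,0,0,1],[0,0,0,0,0,0,1],[0,0,0,0,0,0,1],[0,0,0,-0.6,-0.03,1.38,1],[0,0,0,-1.26,-0.06,2.72,1],[0,0,0,-1.7,-0.08,3.6,1],[0,0,0,0,0,4,1],[0,0.1,0,-1,-4,2,1],[0,0.1,0,-1,-4,0,1],[0,0.1,0,-1,-4,0,1]]]'; python3 -m handwheel '[[[0,0.1,0,-1,-4,0,1],[0,0,0,-1,-4,0,1],[0,0,0,0,-4,0,1],[0,0,0,0,0,0,1],[0,0,0,0,0,0,1]]]'
python3 - <<'E'
from h import *
F={n:r.grab_frame(n) for n in("scene","top")}
a=cv2.resize(F["top"]["img"][110:215,185:400],None,fx=3.5,fy=3.5);b=cv2.resize(F["scene"]["img"][110:260,190:290],None,fx=1.5,fy=1.5)
b=cv2.resize(F["scene"]["img"][115:250,150:400],(752,int(752*135/250)))
im=np.vstack([a[:,:752][:190*2],b]);im=cv2.resize(im,(720,int(im.shape[0]*720/752)));im=im[:600] if im.shape[0]<=600 else cv2.resize(im,(int(720*600/im.shape[0]),600))
cv2.imwrite("pics/fin.png",im)
for n,(x0,y0,x1,y1) in{"scene":(215,165,290,235),"top":(190,135,280,180)}.items():
    h=cv2.cvtColor(F[n]["img"],cv2.COLOR_BGR2HSV).astype(int);m=(h[...,0]>3)&(h[...,0]<18)&(h[...,1]>80)&(h[...,2]>100);k=np.zeros_like(m);k[y0:y1,x0:x1]=m[y0:y1,x0:x1]
    L=sorted(x[0] for x in blobs(k,5,60));print(n,L);F[n]["L"]=L
S,T=F["scene"]["L"],F["top"]["L"]
n=np.array([-.4221,-.0207,.9063]);yd=np.array([-.049,.9988,0]);xd=np.cross(yd,n);c=np.array([591.5,122.9,90.5])
if len(S)==len(T)==3:
    for s,t in zip(S[::-1],T):
        x,e=tri([ray(F["scene"],s),ray(F["top"],t)]);print("stud in nest (x,y,z over mouth; 45 = seated)",[float(round((x-c)@v,1)) for v in(xd,yd,n)],np.round(e,1))
E
python3 st.py
```

```text
clock: 22.2
ee_pos: [523.8, -62.1, 243.7]
eef_rot: [0.69, 0.721, 0.05, 0.041]
force: [0.4, 0.2, -0.1]
width: 88.1
grip_force: 0.0
clock: 22.7
ee_pos: [503.7, -181.6, 242.0]
eef_rot: [0.693, 0.721, 0.016, 0.005]
force: [0.9, 0.5, 0.8]
width: 88.1
grip_force: 0.0
scene [[242.2, 175.1], [253.5, 186.9], [266.3, 198.8]]
top [[209.3, 164.0], [231.7, 162.8], [254.7, 162.1]]
stud in nest (x,y,z over mouth; 45 = seated) [-8.8, 69.2, 45.8] [0.1 0.1]
stud in nest (x,y,z over mouth; 45 = seated) [-6.6, 1.7, 45.0] [0.5 0.5]
stud in nest (x,y,z over mouth; 45 = seated) [-6.2, -67.3, 46.0] [0.3 0.3]
22.8 [ 504.1 -179.4  242.2] F [-0.1 -0.1  0.8] w 88.1 q [ 0.83  0.43 -0.7   1.84  0.31  0.97  0.04]
tool z [ 0.029  0.016 -0.999] rot to nest pose [ 0.005 -0.407  0.002]
```

View pics/fin.png

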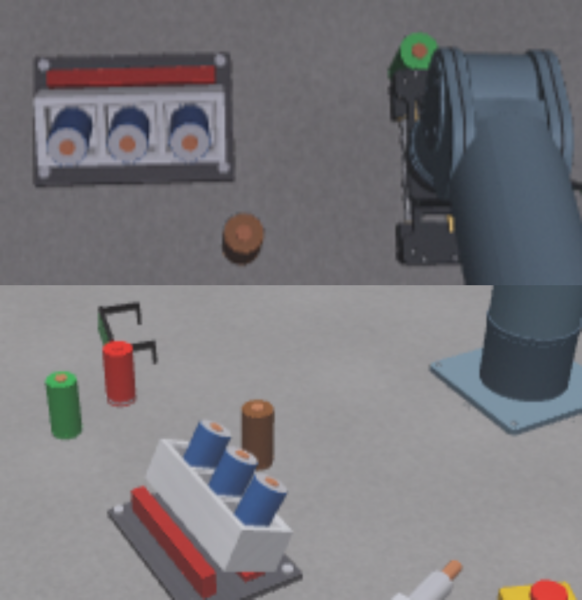

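The picture shows all three blue cells seated, with studs at top-panel (67,148), (127,144) and (190,143), standing 45–46 mm out of the mouths. Red, green and brown are still standing and the glasses haven't moved. The gripper is clear, so I'll hand in.

```bash
python3 -c "
from plant import r
print(r.sign_off())"
```

```text
the job is handed in; nothing more can be done
None
```

All three blue cells are loaded stud up in the nest pockets, measured 45–46 mm out of the mouths (45 is fully seated); the reject cell and glasses were left alone, and the job was handed in at about 23 s.

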